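# Hang the rail tray on the rack

### The arm

A 6-joint arm with a two-finger parallel gripper is mounted at the origin on a cart in front of the work surface, level with it; the furniture and walls round the work are solid. World frame = base frame: x ahead of the robot, y to its left, z up, the work surface at z = 0. Lengths are in m, angles in rad, forces in N, time in s.
With the tool pointing down it reaches from about 0.25 to 0.725 m from the base axis. Payload 4 kg.
Tool frame: the origin (TCP) lies on the front face of the gripper's body, between the roots of the fingers; the fingertips stand 73 mm ahead of it and the grasp point (between the pads) lies bot.tcp_to_grasp ahead of it (bot.tcp_to_grasp is the distance from the TCP to the grasp point, in m); z points along the fingers, y is the line along which they close (so a half turn about z gives the same grasp; the last joint's range is limited). The gripper opens to 85 mm and grips with 20 to 120 N. Pads are 22 mm wide; open, the fingers measure 114 mm over their backs; the gripper's body (76 mm by 85 mm) begins 54 mm behind the grasp point. The pads swing forward as they close: fully open they stand 13 mm farther back than shut.
Start: joints at [1.33, 0.241, 0.005, 1.335, 0, 1.571], TCP at [0.119, 0.486, 0.304] pointing down, gripper open.
Joint ranges: [-2.72, 2.72], [-1.05, 1.87], [-1.09, 1.28], [-1.99, 2.15], [-1.42, 1.44], [-3.14, 3.14]. Speed limits (rad/s): [2.79, 2.79, 3.14, 3.14, 3.14, 3.14].

### API

Orientations are given as a unit quaternion [x, y, z, w].
In Python, from workcell import bot gives the robot as it stands.
- The arm moves only by the shell command python3 -m jog 'ROWS' [OPENING]. ROWS is JSON, one flat list of numbers, 6 for each row, row after row: the shift along the world's x, y, z scaled (see below), then the turn, a rotation vector about the world's x, y, z scaled (see below). In form: [tx, ty, tz, wx, wy, wz, tx, ty, tz, wx, wy, wz, ...]. A call has 1 to 10 rows; each row is the pose to reach, as a shift and turn from the pose commanded when the call began; what a row does not reach only later rows make up. The controller multiplies each number of a shift by 800 mm and each number of a turn by 2 rad. A row lasts 1/12 s, in which the tool goes at most 41.7 mm and 7.16 degrees, less where a joint would pass 70% of its speed; a pose out of reach is approached as far as the arm can. A call with a number of a shift or a turn outside -1 to 1 is refused whole. A call with a gripper value outside its range is refused whole. OPENING is the opening, from -1 (shut) to 1 (fully open), set as the call begins (- or left out, the last holds). The fingers move at their own pace and stop on an object; the grip force is fixed at half the most. Time passes only in rows, so rows that repeat a pose let the fingers close. It gives the time, the measured TCP pose, the force, the opening and the grip force at its end, in the units of the state.
- bot.get_obs(): the state, without advancing time (a new reading comes with each control period).
- bot.camera(name): name is "scene" or "top" or "wrist"; returns (picture, depth): 480x640x3 uint8, red, green, blue; 480x640 float32, m along the optical axis (not along the pixel's ray), 0 where there is no reading.
- bot.calibration(name): a dict with "intrinsics" (3x3 intrinsics, pixels), "dist" ([k1, k2, p1, p2, k3] as OpenCV has them; the pictures are not rectified), "pose" (4x4, takes a point from camera to world coordinates). Camera axes: x right, y up, looking along -z (the intrinsics and any distortion apply to the point x, -y, -z); pixel columns grow to the right and rows downward; lengths in m; the calibration is good to about 2 mm. A picture is of the moment at which its call begins: read the wrist's pose just before it. calibration takes no time and is no camera call; for the wrist camera it gives the pose at the moment of the call.
- bot.job_done(): hands the job in; it is judged then, once.
Trained networks look in the newest picture that a camera, given by its name, has taken for a name from the list of things; names that differ only in an ending like _2 or _b are one class to them, and where a whole thing is asked for, a point or a joint stands for the part that bears it (a point fixed in the world has none). Each returns a list of dicts, best first, with "confidence" (0 to 1); they miss things now and then, are a little off and sometimes report something else, mostly with a low value. They report only what shows in the picture. A call takes as long as a camera call. They do not tell look-alikes from the thing itself.
- bot.find_in(label, camera): "at" ([x, y, z] in m, in the coordinates of the camera as it stood for that picture, good to about 4 mm: the middle of the surface that is visible of it).
- bot.tip_of(label, camera): "at" ([x, y, z] in m, in the coordinates of the camera as it stood for that picture, good to about 4 mm: a listed point, or the origin of a listed thing).
The state is a dict: "clock": time; "joint_pos": joint angles; "joint_vel": joint speeds; "tau": joint torques, N m; "eef_pos": TCP position; "tool_rot": TCP orientation; "ft_force": force on the tool from outside, world axes, zero at the start; "ft_torque": the same for the moment, N m; "grip_width": finger opening in m; "grasp_force": force on a finger pad.
Only numpy, scipy, OpenCV 4.12 (cv2) and the standard library are available. Lean on these libraries where they do the work, as an engineer would, in place of code of your own. Each camera call takes 0.05 s, during which the arm holds its last target. There are 200 camera calls.

### The job

The small tray sits in its storage box with only its hook sticking out. Lift it out by the hook, stand it upright on the open worktop beside the box and let go; then take it again by the tray itself, with the hook free, and hang the hook over the rack's rail under the shelf. Lower it fully onto the rail before you release it gently, so that it hangs nearly level with its back against the lower bar; do not drop it, and leave the jar and tins alone.

Things in the scene. Friction and masses are not known exactly. Their poses are not given: they have to be found in the camera images.
- box: Fixed open pale wooden storage box, outside 138 (x) x 108 (y) x 76 mm high, walls and floor 8 mm. Origin: centre of its underside. The tray stands in it facing the same way, with 3 to 9 mm of play, its rim 8 mm below the box's rim, so no finger fits round its walls there.
- tray: Loose open bare-metal tray with wooden front, 0.2 to 0.35 kg. Origin: centre of its underside; x points from the front to the hook at the back, z up. Tray part 110 (x) x 80 (y) x 60 mm high, stands by itself; metal 4 mm thick. A strip 40 mm wide (y) at the back rises to z = 105 mm and bends back and down into a hook. Mass centre: near the middle of the tray part, over 50 mm in front of the hook.
- tray_hook (a point): Middle of the top of the hook's slot, where the rail bears: at (65, 0, 100) mm in the tray's frame, axes as the tray's. The hook opens downward: slot 20 mm wide (x = 55 to 75) from z = 78 (lip's lower edge) to z = 100 mm. The hook measures 30 mm outside in x (50 to 80), 40 mm in y; its metal is 5 mm thick.
- tray_front (a point): Middle of the upper edge of the tray's wooden front board: at (-50.5, 0, 60) mm in the tray's frame. The board is 9 mm thick (x), 80 mm wide (y), 60 mm high: a good grip from above, one finger in the tray and one outside.
- rack: Fixed rack, dark metal posts, 226 mm wide (y). Origin on the worktop, open front to -x. Wooden shelf x = 60 to 150 mm, z = 230 to 244 mm: too low for a gripper over the hook. Stop bar, 10 mm thick, along y at x = 78, centre z = 90 mm. Feet only at x > 55 mm. A hung tray has its origin near (14, y, 70) mm and its front a few degrees low.
- rail_top (a point): Top of the hanging rail at its middle: at (80, 0, 170) mm in the rack's frame, axes as the rack's. Round steel rail, 10 mm thick, along y under the shelf, clear between the posts at y = -94 and +94 mm. On a hung tray, tray_hook lies here (some 5 mm nearer the robot) or beside it along y; lower it with tray_hook 5 mm in front to 3 mm behind.
- jam: Bystander: jam jar 69 mm across, 99 mm high, behind in the middle. Origin: centre of its underside.
- tin: Bystander: tall food tin 101 mm across, 118 mm high, at the far right. Origin: centre of its underside.
- tuna: Bystander: low tin 86 mm across, 40 mm high, at the far left. Origin: centre of its underside.
Mind the look-alikes: they are no part of the job. There is more than one size of the rack; the one meant has the size given above.

How it is judged:
By the outcome, as a careful person would: the job done as asked, in the order asked, and still so for the second after the job is handed in, with the robot touching nothing.
It also fails if it takes over 61 s, if anything falls off the work surface, if the arm or the gripper's body presses on something with over 40 N, if the wrist force passes 120 N, or if a joint passes its speed limit or range.

## Working session

There is one attempt and no reset: what is moved stays moved. The work goes in short steps, Python scripts to look and compute and a shell command to move; the robot and the scene stay as the last step left them, time stands still between calls to the robot, and variables do not carry over. Pictures are saved under pics/ and viewed, at most 10 in all, crops included, and the job is handed in when it is done.

```bash
mkdir -p pics; cat > h.py <<'E'
import numpy as np,cv2
from workcell import bot
def cal(c):
    k=bot.calibration(c);return np.array(k["intrinsics"]),np.array(k["dist"],float),np.array(k["pose"])
def w(c,p,P=None):
    P=cal(c)[2] if P is None else P
    return (P@np.r_[p,1])[:3]
def pix(c,p,P=None):
    K,d,Q=cal(c);P=Q if P is None else P
    q=(np.linalg.inv(P)@np.r_[p,1])[:3];return cv2.projectPoints(np.array([[q[0],-q[1],-q[2]]]),np.zeros(3),np.zeros(3),K,d)[0].ravel().round(0)
def cloud(c,depth,P=None):
    K,d,Q=cal(c);P=Q if P is None else P
    u,v=np.meshgrid(np.arange(640.),np.arange(480.))
    n=cv2.undistortPoints(np.stack([u.ravel(),v.ravel()],1)[:,None],K,d)[:,0].reshape(480,640,2)
    X=np.stack([n[...,0]*depth,-n[...,1]*depth,-depth,np.ones_like(depth)],-1)@P.T
    X=X[...,:3];X[depth==0]=np.nan;return X
def det(f,l,c,P=None):
    for r in getattr(bot,f)(l,c):
        x=w(c,r["at"],P);print(f,l,c,round(r["confidence"],2),x.round(3),pix(c,x,P))
E
python3 - <<'E'
from h import *
o=bot.get_obs();print(o["eef_pos"],o["tool_rot"],bot.tcp_to_grasp,o["clock"])
for c in ["scene","top"]:
    im,d=bot.camera(c);cv2.imwrite(f"pics/{c}0.png",im[...,::-1]);np.save(f"{c}0.npy",d)
    print(c,cal(c)[2].round(2).tolist())
    for l in ["tray_hook","rail_top","tray","box","rack"]: det("tip_of",l,c)
    for l in ["jam","tin","tuna"]: det("tip_of",l,c)
E
```

```text
[0.1191138  0.48510193 0.30299148] [ 1.20101311e-01  9.92761070e-01 -1.05449096e-03 -1.45337334e-04] 0.0539 0.0
scene [[-0.74, 0.59, -0.31, -0.07], [-0.67, -0.66, 0.34, 0.5], [-0.01, 0.46, 0.89, 1.7], [0.0, 0.0, 0.0, 1.0]]
tip_of tray_hook scene 0.7 [0.427 0.332 0.109] [244. 333.]
tip_of rail_top scene 0.87 [ 0.416 -0.713  0.119] [420. 157.]
tip_of tray scene 0.74 [0.427 0.275 0.012] [258. 329.]
tip_of box scene 0.73 [ 0.421  0.268 -0.003] [261. 330.]
tip_of box scene 0.54 [0.518 0.483 0.001] [202. 354.]
tip_of jam scene 0.86 [ 0.566  0.012 -0.003] [280. 262.]
tip_of jam scene 0.4 [ 0.543 -0.527  0.003] [367. 183.]
tip_of tuna scene 0.86 [0.516 0.484 0.001] [202. 354.]
top [[-0.01, 0.98, -0.18, 0.17], [-1.0, -0.01, 0.01, -0.1], [0.01, 0.18, 0.98, 1.75], [0.0, 0.0, 0.0, 1.0]]
tip_of tray_hook top 0.57 [0.424 0.334 0.109] [177. 256.]
tip_of rail_top top 0.8 [ 0.495 -0.227  0.173] [352. 230.]
tip_of rail_top top 0.69 [ 0.413 -0.712  0.123] [502. 257.]
tip_of tray top 0.81 [0.421 0.269 0.01 ] [203. 262.]
tip_of box top 0.78 [ 0.424  0.267 -0.003] [205. 261.]
tip_of rack top 0.47 [ 0.544 -0.528  0.002] [435. 226.]
tip_of jam top 0.69 [ 0.569  0.01  -0.005] [280. 220.]
tip_of jam top 0.47 [0.419 0.218 0.065] [215. 260.]
tip_of tin top 0.63 [ 0.547 -0.529  0.002] [435. 225.]
tip_of tuna top 0.95 [0.512 0.482 0.   ] [144. 236.]
```

View pics/scene0.png

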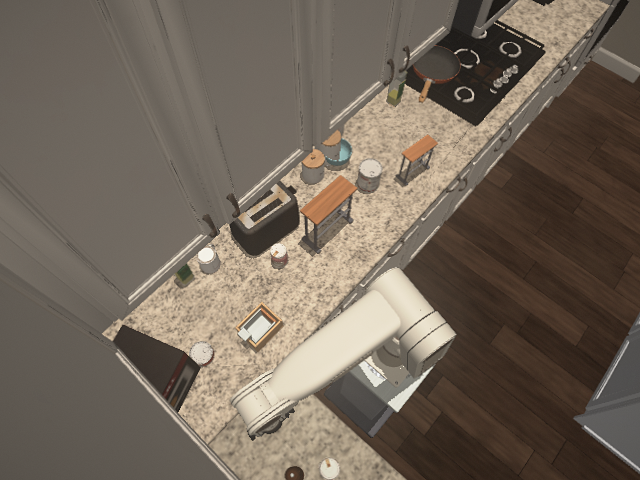

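View pics/top0.png

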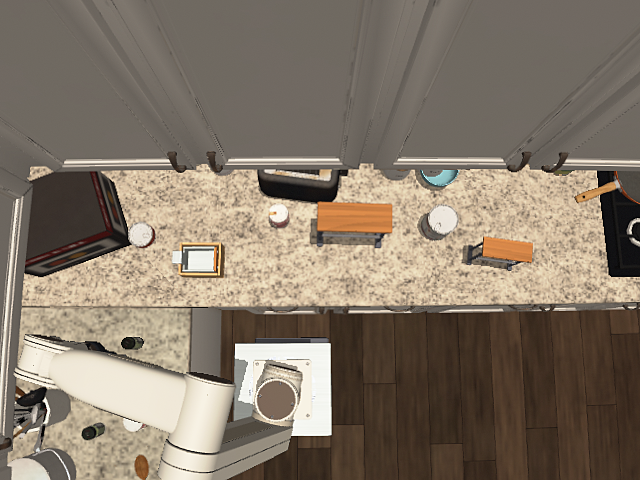

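```bash
python3 - <<'E'
from h import *
X=cloud("top",np.load("top0.npy"))
z=X[...,2]
def rep(n,m):
    p=X[m];
    if len(p)<5: print(n,len(p));return
    r=cv2.minAreaRect((p[:,:2]*1000).astype(np.float32));print(n,len(p),np.median(p,0).round(3),[np.round(t,1).tolist() if not np.isscalar(t) else round(t,1) for t in r])
near=lambda x,y,r:(np.hypot(X[...,0]-x,X[...,1]-y)<r)
rep("shelf big",near(.5,-.23,.2)&(z>.225)&(z<.26))
rep("shelf small",near(.41,-.71,.2)&(z>.15)&(z<.22))
rep("boxrim",near(.42,.27,.12)&(z>.07)&(z<.083))
rep("hook",near(.42,.33,.06)&(z>.095)&(z<.13))
for n,(x,y) in dict(rackA=(.5,-.23),rackB=(.41,-.71)).items():
    p=z[near(x,y,.15)];h,e=np.histogram(p[np.isfinite(p)],bins=np.arange(0.02,.3,.01));print(n,[(round(b,2),int(a)) for a,b in zip(h,e) if a>15])
E
```

```text
shelf big 2200 [ 0.519 -0.227  0.244] [[521.5, -227.3], [222.7, 92.5], 87.9]
shelf small 1018 [ 0.431 -0.712  0.174] [[431.8, -714.6], [163.7, 67.3], 82.5]
boxrim 428 [0.43  0.261 0.075] [[422.8, 268.7], [140.5, 109.5], 89.7]
hook 119 [0.421 0.334 0.113] [[423.0, 335.2], [29.3, 39.4], 88.7]
rackA [(np.float64(0.08), 38), (np.float64(0.09), 156), (np.float64(0.1), 28), (np.float64(0.12), 20), (np.float64(0.13), 18), (np.float64(0.23), 242), (np.float64(0.24), 1859), (np.float64(0.25), 97)]
rackB [(np.float64(0.06), 74), (np.float64(0.07), 28), (np.float64(0.16), 173), (np.float64(0.17), 800), (np.float64(0.18), 44)]
```

Rack candidates: rack A at top px (352,222) has a shelf of about 223 x 92 mm at z = 244 mm. Rack B at top px (502,252) has a shelf of 164 x 67 mm at z = 174 mm. A fits the stated 226 mm width and 244 mm shelf. The tray is in the box at top px (203,260), hook to the left (+y). I'll move over the hook, then confirm both with crops.

```bash
python3 -m jog '[0.38,-0.188,0,0,0,0.122, 0.38,-0.188,0,0,0,0.122, 0.38,-0.188,0,0,0,0.122, 0.38,-0.188,0,0,0,0.122, 0.38,-0.188,0,0,0,0.122, 0.38,-0.188,0,0,0,0.122, 0.38,-0.188,0,0,0,0.122, 0.38,-0.188,0,0,0,0.122, 0.38,-0.188,0,0,0,0.122, 0.38,-0.188,0,0,0,0.122]'
python3 -m jog '[0,0,0,0,0,0,0,0,0,0,0,0,0,0,0,0,0,0]'
python3 - <<'E'
from h import *
a=cv2.imread("pics/top0.png")[190:290,300:550];cv2.imwrite("pics/racks.png",cv2.resize(a,None,fx=3,fy=3))
P=cal("wrist")[2];im,d=bot.camera("wrist");cv2.imwrite("pics/w1.png",im[...,::-1])
det("tip_of","tray_hook","wrist",P);det("tip_of","tray","wrist",P);det("tip_of","box","wrist",P)
X=cloud("wrist",d,P);z=X[...,2]
for n,m in dict(rim=(z>.072)&(z<.081),hook=(z>.107)&(z<.12)&(X[...,1]>.25)).items():
    p=X[m];print(n,len(p),np.median(p,0).round(3));r=cv2.minAreaRect((p[:,:2]*1000).astype(np.float32));print(r)
print(P.round(3).tolist())
E
```

```text
clock: 1.73
eef_pos: [0.4266, 0.3331, 0.3035]
tool_rot: [0.001, 1.0, -0.0, 0.0]
ft_force: [-0.0, 0.3, -0.1]
grip_width: 0.0852
grasp_force: 0.0
clock: 1.98
eef_pos: [0.4221, 0.3358, 0.304]
tool_rot: [-0.003, 1.0, 0.0, -0.0]
ft_force: [1.2, -0.1, -0.2]
grip_width: 0.0854
grasp_force: 0.0
tip_of tray_hook wrist 0.79 [0.423 0.334 0.112] [310. 231.]
tip_of tray wrist 0.62 [0.425 0.267 0.009] [242. 206.]
rim 6814 [0.436 0.276 0.076]
((517.2935791015625, 325.85650634765625), (546.0464477539062, 294.41326904296875), 86.78900146484375)
hook 3798 [0.435 0.346 0.114]
((469.67724609375, 439.754150390625), (262.2347717285156, 81.05854797363281), 75.03560638427734)
[[-0.005, -0.965, -0.263, 0.355], [1.0, -0.004, -0.001, 0.337], [-0.0, -0.263, 0.965, 0.374], [0.0, 0.0, 0.0, 1.0]]
```

View pics/racks.png

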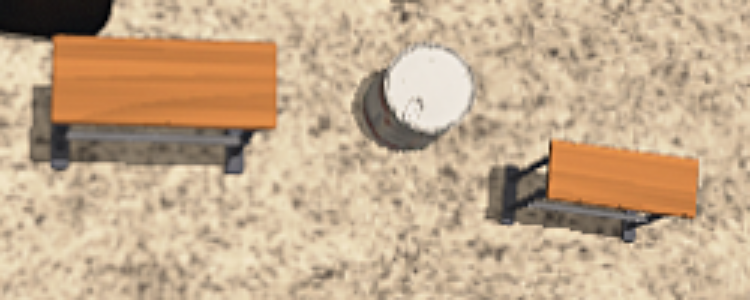

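View pics/w1.png

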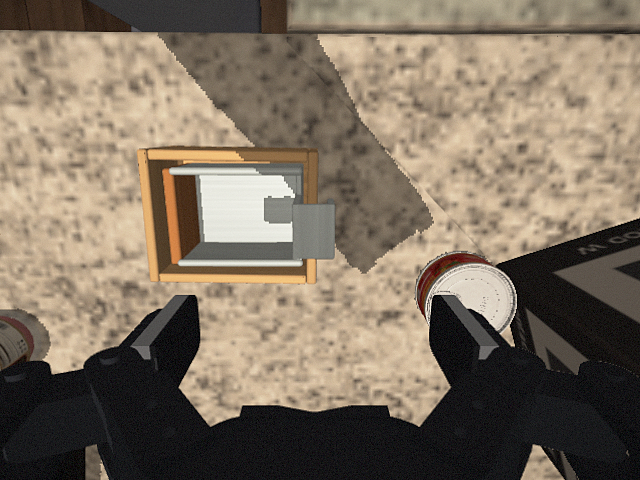

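The crop confirms rack A, the larger one at left. The wrist view shows the hook at about (314,231) above the box wall, aligned with the fingers' closing line. I'll lower, close and lift.

```bash
python3 -m jog '[0.001,-0.001,-0.05,0,0,0, 0.001,-0.001,-0.1,0,0,0, 0.001,-0.001,-0.14,0,0,0, 0.001,-0.001,-0.17,0,0,0, 0.001,-0.001,-0.19,0,0,0, 0.001,-0.001,-0.19,0,0,0, 0.001,-0.001,-0.19,0,0,0]'
python3 -m jog '[0,0,0,0,0,0,0,0,0,0,0,0,0,0,0,0,0,0,0,0,0,0,0,0,0,0,0,0,0,0,0,0,0,0,0,0,0,0,0,0,0,0,0,0,0,0,0,0,0,0,0,0,0,0,0,0,0,0,0,0]' -1
```

```text
clock: 2.77
eef_pos: [0.4233, 0.3344, 0.1514]
tool_rot: [-0.002, 1.0, -0.001, -0.001]
ft_force: [-0.3, 0.0, 0.7]
grip_width: 0.0854
grasp_force: 0.0
clock: 3.6
eef_pos: [0.4246, 0.3351, 0.1531]
tool_rot: [-0.002, 1.0, 0.001, 0.001]
ft_force: [-0.5, 1.2, 6.0]
grip_width: 0.0293
grasp_force: 60.4
```

```bash
python3 -m jog '[0,0,0.01,0,0,0, 0,0,0.02,0,0,0, 0,0,0.035,0,0,0, 0,0,0.05,0,0,0, 0,0,0.07,0,0,0, 0,0,0.09,0,0,0, 0,0,0.11,0,0,0, 0,0,0.13,0,0,0, 0,0,0.14,0,0,0, 0,0,0.14,0,0,0]'
python3 -m jog '[0,0,0,0,0,0,0,0,0,0,0,0]'
python3 - <<'E'
from h import *
P=cal("wrist")[2];im,d=bot.camera("wrist");cv2.imwrite("pics/w2.png",im[...,::-1])
for l in ["tray_hook","tray_front","tray"]: det("tip_of",l,"wrist",P)
X=cloud("wrist",d,P);z=X[...,2]
E
```

```text
clock: 4.43
eef_pos: [0.4248, 0.3348, 0.266]
tool_rot: [-0.002, 1.0, 0.001, 0.001]
ft_force: [0.5, 0.5, -3.5]
grip_width: 0.029
grasp_force: 59.8
clock: 4.6
eef_pos: [0.4235, 0.3339, 0.2627]
tool_rot: [-0.002, 1.0, -0.001, -0.001]
ft_force: [-0.0, -1.0, -3.3]
grip_width: 0.0291
grasp_force: 59.7
tip_of tray_hook wrist 0.84 [0.421 0.333 0.218] [307. 331.]
tip_of tray_front wrist 0.9 [0.422 0.218 0.179] [ 43. 288.]
tip_of tray wrist 0.97 [0.421 0.266 0.121] [196. 248.]
```

View pics/w2.png

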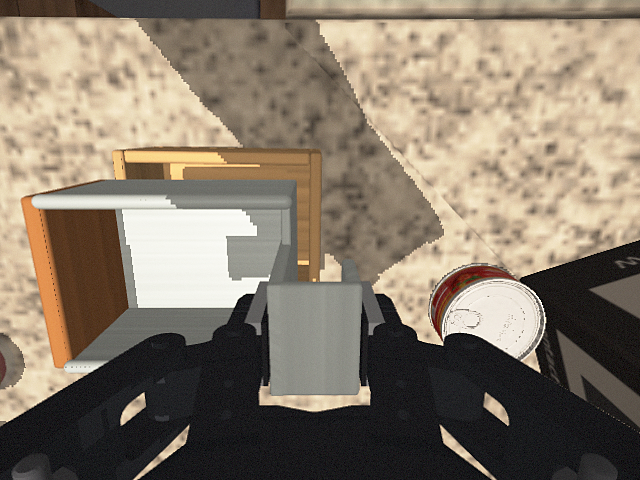

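The tray is held level by the hook, clear above the box (tray px (160,270), hook px (312,338)). Now carry it to the open worktop on the right and turn it to match the rack.

```bash
python3 -m jog '[0.001,-0.008,0,0,0,-0.02, 0.004,-0.024,0,0,0,-0.06, 0.007,-0.044,0,0,0,-0.11, 0.01,-0.064,0,0,0,-0.16, 0.014,-0.084,0,0,0,-0.21, 0.017,-0.104,0,0,0,-0.26, 0.02,-0.124,0,0,0,-0.31, 0.023,-0.141,0,0,0,-0.36, 0.026,-0.159,0,0,0,-0.4, 0.026,-0.159,0,0,0,-0.4]'
python3 -m jog '[0.001,-0.008,0,0,0,-0.02, 0.004,-0.024,0,0,0,-0.06, 0.007,-0.044,0,0,0,-0.11, 0.01,-0.064,0,0,0,-0.16, 0.014,-0.084,0,0,0,-0.21, 0.017,-0.104,0,0,0,-0.26, 0.02,-0.124,0,0,0,-0.31, 0.023,-0.145,0,0,0,-0.36, 0.026,-0.159,0,0,0,-0.4, 0.026,-0.159,0,0,0,-0.4]'
python3 -m jog '[0,0,-0.03,0,0,0, 0,0,-0.06,0,0,0, 0,0,-0.09,0,0,0, 0,0,-0.115,0,0,0, 0,0,-0.125,0,0,0, 0,0,-0.125,0,0,0, 0,0,-0.125,0,0,0]'
python3 - <<'E'
from h import *
P=cal("wrist")[2];im,d=bot.camera("wrist");cv2.imwrite("pics/w3.png",im[...,::-1])
for l in ["tray_hook","tray_front","tray"]: det("tip_of",l,"wrist",P)
o=bot.get_obs();print(o["eef_pos"],o["tool_rot"])
E
```

```text
clock: 5.63
eef_pos: [0.4448, 0.205, 0.2635]
tool_rot: [0.39, 0.921, -0.001, 0.0]
ft_force: [-0.7, -0.3, -3.0]
grip_width: 0.0292
grasp_force: 59.8
clock: 6.47
eef_pos: [0.4659, 0.0786, 0.2637]
tool_rot: [0.717, 0.697, -0.0, 0.0]
ft_force: [0.1, -0.1, -3.2]
grip_width: 0.0291
grasp_force: 59.8
clock: 7.05
eef_pos: [0.4658, 0.0805, 0.1641]
tool_rot: [0.716, 0.698, -0.0, -0.0]
ft_force: [0.1, 0.1, -2.0]
grip_width: 0.0291
grasp_force: 60.0
tip_of tray_hook wrist 0.64 [0.463 0.077 0.121] [306. 352.]
tip_of tray_hook wrist 0.28 [0.349 0.083 0.081] [ 43. 295.]
tip_of tray_front wrist 0.94 [0.348 0.084 0.079] [ 43. 291.]
tip_of tray wrist 0.64 [0.401 0.084 0.02 ] [204. 248.]
[0.46667196 0.08031325 0.16534138] [0.71603939 0.69805825 0.00125738 0.00083036]
```

```bash
python3 -m jog '[0,0,-0.008,0,0,0, 0,0,-0.014,0,0,0, 0,0,-0.018,0,0,0, 0,0,-0.02,0,0,0,0,0,-0.02,0,0,0]'
python3 -m jog '[0,0,-0.001,0,0,0, 0,0,-0.002,0,0,0, 0,0,-0.003,0,0,0, 0,0,-0.003,0,0,0]'
```

```text
clock: 7.67
eef_pos: [0.4651, 0.0799, 0.1472]
tool_rot: [0.716, 0.698, -0.001, -0.0]
ft_force: [-0.2, -0.5, -2.3]
grip_width: 0.0291
grasp_force: 60.0
clock: 8.0
eef_pos: [0.4656, 0.08, 0.1454]
tool_rot: [0.716, 0.698, -0.0, -0.0]
ft_force: [0.7, -0.7, -1.9]
grip_width: 0.0295
grasp_force: 60.0
```

```bash
python3 -m jog '[0,0,-0.001,0,0,0, 0,0,-0.002,0,0,0, 0,0,-0.002,0,0,0, 0,0,-0.002,0,0,0]'
python3 -m jog '[0,0,-0.001,0,0,0, 0,0,-0.0015,0,0,0, 0,0,-0.0015,0,0,0]'
```

```text
clock: 8.33
eef_pos: [0.4658, 0.0801, 0.1451]
tool_rot: [0.716, 0.698, 0.0, 0.0]
ft_force: [-1.9, -0.1, 5.9]
grip_width: 0.029
grasp_force: 61.3
clock: 8.58
eef_pos: [0.4658, 0.0801, 0.1451]
tool_rot: [0.716, 0.698, 0.001, 0.0]
ft_force: [-4.6, 0.1, 15.2]
grip_width: 0.0293
grasp_force: 62.5
```

```bash
python3 -m jog '[0,0,0.002,0,0,0,0,0,0.002,0,0,0]'
python3 -m jog '[0,0,0,0,0,0,0,0,0,0,0,0,0,0,0,0,0,0,0,0,0,0,0,0,0,0,0,0,0,0,0,0,0,0,0,0,0,0,0,0,0,0]' 1
python3 -m jog '[0,0,0.015,0,0,0, 0,0,0.04,0,0,0, 0,0,0.08,0,0,0, 0,0,0.12,0,0,0, 0,0,0.16,0,0,0, -0.04,0,0.18,0,0,0, -0.08,0.004,0.18,0,0,0, -0.12,0.005,0.18,0,0,0, -0.145,0.005,0.18,0,0,0,-0.145,0.005,0.18,0,0,0]'
python3 -m jog '[0,0,0,0,0,0,0,0,0,0,0,0]'
python3 - <<'E'
from h import *
P=cal("wrist")[2];im,d=bot.camera("wrist");cv2.imwrite("pics/w4.png",im[...,::-1])
for l in ["tray_hook","tray_front","tray"]: det("tip_of",l,"wrist",P)
X=cloud("wrist",d,P);z=X[...,2];near=np.hypot(X[...,0]-.41,X[...,1]-.08)<.1
for n,a,b,m in [("rim",.05,.07,(X[...,0]>.2)),("hook",.098,.112,X[...,0]>.43)]:
    p=X[near&m&(z>a)&(z<b)];r=cv2.minAreaRect((p[:,:2]*1000).astype(np.float32));print(n,len(p),r,p[:,2].mean())
p=X[near&(z>.056)&(z<.066)&(X[...,0]<.36)];print("board",len(p),np.median(p,0),np.percentile(p,[2,98],axis=0).round(4))
E
```

```text
clock: 8.75
eef_pos: [0.4661, 0.0801, 0.1451]
tool_rot: [0.716, 0.698, 0.001, 0.0]
ft_force: [-1.2, 1.0, 6.5]
grip_width: 0.029
grasp_force: 61.2
clock: 9.33
eef_pos: [0.4656, 0.08, 0.1442]
tool_rot: [0.716, 0.698, -0.0, -0.0]
ft_force: [-0.4, -0.8, 0.2]
grip_width: 0.0856
grasp_force: 0.0
clock: 10.17
eef_pos: [0.3458, 0.0836, 0.2883]
tool_rot: [0.716, 0.698, -0.001, -0.001]
ft_force: [-0.4, -1.1, -1.3]
grip_width: 0.0852
grasp_force: 0.0
clock: 10.33
eef_pos: [0.3504, 0.0841, 0.2887]
tool_rot: [0.716, 0.698, 0.001, 0.0]
ft_force: [1.2, -0.4, -0.5]
grip_width: 0.0852
grasp_force: 0.0
tip_of tray_hook wrist 0.75 [0.462 0.08  0.103] [477. 234.]
tip_of tray_front wrist 0.69 [0.348 0.083 0.06 ] [312. 221.]
tip_of tray wrist 0.96 [0.402 0.08  0.001] [368. 209.]
rim 4141 ((401.4128723144531, 83.47857666015625), (81.68461608886719, 110.33329010009766), 88.44007110595703) 0.06087706709268984
hook 2692 ((465.4485168457031, 81.94979858398438), (40.4785270690918, 30.310131072998047), 88.16874694824219) 0.10526101635532611
board 1224 [0.35129798 0.08769591 0.0604834 ] [[0.3464 0.0463 0.0582]
 [0.3589 0.124  0.0636]]
```

View pics/w4.png

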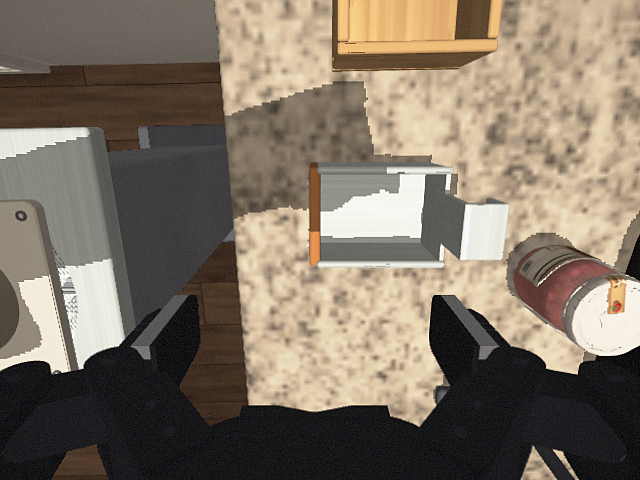

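The tray stands upright and free beside the box: board at px (315,215), hook at (480,232). Now grip the front board.

```bash
python3 -m jog '[0.001,0.001,-0.04,0,0,0, 0.001,0.001,-0.08,0,0,0, 0.001,0.001,-0.12,0,0,0, 0.001,0.001,-0.16,0,0,0, 0.001,0.001,-0.195,0,0,0, 0.001,0.001,-0.22,0,0,0, 0.001,0.001,-0.235,0,0,0, 0.001,0.001,-0.24,0,0,0, 0.001,0.001,-0.24,0,0,0, 0.001,0.001,-0.24,0,0,0]'
python3 -m jog '[0,0,0,0,0,0,0,0,0,0,0,0,0,0,0,0,0,0,0,0,0,0,0,0,0,0,0,0,0,0,0,0,0,0,0,0,0,0,0,0,0,0,0,0,0,0,0,0,0,0,0,0,0,0,0,0,0,0,0,0]' -1
python3 -m jog '[0,0,0,0,0,0,0,0,0,0,0,0]'
```

```text
clock: 11.37
eef_pos: [0.3511, 0.0848, 0.0965]
tool_rot: [0.716, 0.698, 0.0, 0.0]
ft_force: [0.4, 0.4, -0.1]
grip_width: 0.0853
grasp_force: 0.0
clock: 12.2
eef_pos: [0.3508, 0.0848, 0.0966]
tool_rot: [0.716, 0.698, 0.0, 0.0]
ft_force: [-0.1, -0.8, 5.4]
grip_width: 0.0081
grasp_force: 59.8
clock: 12.37
eef_pos: [0.3508, 0.0848, 0.0966]
tool_rot: [0.716, 0.698, 0.0, 0.0]
ft_force: [0.1, -1.4, 5.8]
grip_width: 0.0085
grasp_force: 59.8
```

```bash
python3 -m jog '[0,0,0.01,0,0,0, 0,0,0.025,0,0,0, 0,0,0.045,0,0,0, -0.005,0,0.07,0,0,0, -0.02,0,0.095,0,0,0, -0.035,0,0.115,0,0,0, -0.045,0,0.13,0,0,0, -0.05,0,0.136,0,0,0,-0.05,0,0.136,0,0,0]'
python3 -m jog '[0,-0.015,0,0,0,0, 0,-0.05,0,0,0,0, 0,-0.095,0,0,0,0, 0,-0.14,0,0,0,0, 0,-0.185,0,0,0,0, 0,-0.23,0,0,0,0, 0,-0.275,0,0,0,0, 0,-0.32,0,0,0,0, 0,-0.36,0,0,0,0, 0,-0.385,0,0,0,0]'
python3 -m jog '[0,0,0,0,0,0,0,0,0,0,0,0,0,0,0,0,0,0]'
python3 - <<'E'
from h import *
o=bot.get_obs();print(o["eef_pos"],o["tool_rot"])
for c in ["wrist","top","scene"]:
    P=cal(c)[2];im,d=bot.camera(c);cv2.imwrite(f"pics/{c}5.png",im[...,::-1])
    for l in ["tray_hook","tray_front","tray","rail_top"]: det("tip_of",l,c,P)
    X=cloud(c,d,P);np.save(f"{c}5.npy",X);z=X[...,2]
    near=np.hypot(X[...,0]-.52,X[...,1]+.227)<.16
    for n,a,b,m in [("shelf",.236,.252,near),("hook",.2,.225,(X[...,0]<.46)&(X[...,0]>.38)&(abs(X[...,1]+.225)<.05)),("rim",.16,.18,(X[...,0]<.44)&(X[...,0]>.28)&(abs(X[...,1]+.225)<.06))]:
        p=X[m&(z>a)&(z<b)]
        if len(p)>20: print(c,n,len(p),np.round(cv2.minAreaRect((p[:,:2]*1000).astype(np.float32))[0],1),cv2.minAreaRect((p[:,:2]*1000).astype(np.float32))[1:],p[:,2].mean().round(4))
E
```

```text
clock: 13.12
eef_pos: [0.3098, 0.0848, 0.2057]
tool_rot: [0.716, 0.698, 0.0, 0.0]
ft_force: [-0.2, -0.1, -2.7]
grip_width: 0.008
grasp_force: 58.7
clock: 13.95
eef_pos: [0.3101, -0.2264, 0.204]
tool_rot: [0.717, 0.697, -0.001, -0.0]
ft_force: [0.7, 0.4, -2.4]
grip_width: 0.008
grasp_force: 58.7
clock: 14.2
eef_pos: [0.3097, -0.2226, 0.2039]
tool_rot: [0.716, 0.698, -0.0, -0.002]
ft_force: [-1.2, 0.5, -2.7]
grip_width: 0.0085
grasp_force: 58.7
[ 0.3097302  -0.22258706  0.20394818] [ 7.16341412e-01  6.97748034e-01 -1.58481525e-04 -1.62385697e-03]
tip_of tray_front wrist 0.83 [ 0.312 -0.224  0.166] [322. 357.]
tip_of tray wrist 0.75 [ 0.362 -0.224  0.108] [429. 283.]
wrist rim 19636 [ 347.8 -216.8] ((71.22457122802734, 136.07305908203125), 87.52851867675781) 0.1688
tip_of tray_hook top 0.87 [ 0.426 -0.226  0.21 ] [354. 250.]
tip_of tray_front top 0.53 [ 0.496 -0.226  0.171] [352. 230.]
tip_of tray top 0.55 [ 0.358 -0.226  0.109] [352. 276.]
tip_of rail_top top 0.56 [ 0.413 -0.708  0.124] [500. 257.]
top shelf 2152 [ 521.  -227.1] ((222.4332275390625, 91.98078918457031), 88.2146224975586
[... 225 characters left out ...]
 0.428 -0.227  0.211] [347. 217.]
tip_of tray_hook scene 0.43 [ 0.364 -0.226  0.115] [358. 239.]
tip_of tray_front scene 0.59 [ 0.31  -0.227  0.17 ] [370. 241.]
tip_of tray_front scene 0.56 [ 0.43  -0.229  0.208] [347. 217.]
tip_of tray scene 0.9 [ 0.363 -0.226  0.111] [358. 240.]
tip_of rail_top scene 0.8 [ 0.414 -0.712  0.123] [420. 157.]
tip_of rail_top scene 0.57 [ 0.497 -0.224  0.171] [332. 213.]
scene shelf 1208 [ 464.6 -226.6] ((228.3432159423828, 200.77598571777344), 88.71540069580078) 0.2443
scene hook 87 [ 423.4 -226.7] ((45.33482360839844, 29.41813087463379), 89.68682098388672) 0.2137
scene rim 141 [ 351.2 -222. ] ((81.15835571289062, 125.22760772705078), 87.53495788574219) 0.1696
```

View pics/wrist5.png

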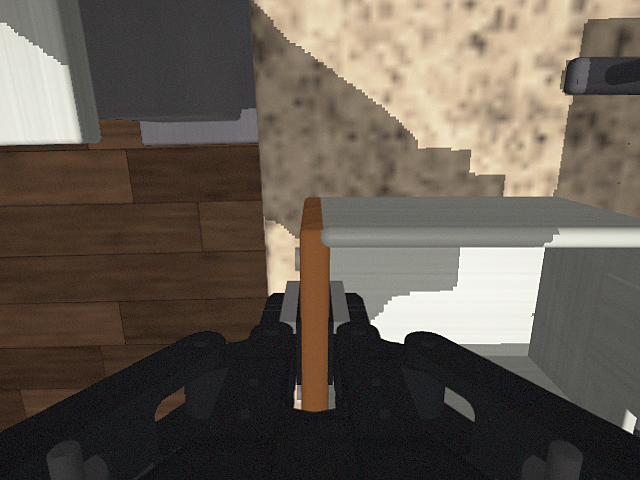

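Board held flat at px (315,300), tray level. Hook top is at z = 0.214, between the rail (0.170) and the shelf underside (0.230). Move in about 68 mm.

```bash
python3 -m jog '[0.008,0,0,0,0,0, 0.02,0,0,0,0,0, 0.033,0,0,0,0,0, 0.046,-0.001,0,0,0,0, 0.059,-0.002,0,0,0,0, 0.071,-0.002,0,0,0,0, 0.08,-0.002,0,0,0,0, 0.0855,-0.002,0,0,0,0, 0.0855,-0.002,0,0,0,0, 0.0855,-0.002,0,0,0,0]'
python3 -m jog '[0,0,-0.008,0,0,0, 0,0,-0.014,0,0,0, 0,0,-0.018,0,0,0, 0,0,-0.018,0,0,0]'
python3 - <<'E'
from h import *
o=bot.get_obs();print(o["eef_pos"],o["tool_rot"],o["ft_torque"])
c="scene";P=cal(c)[2];im,d=bot.camera(c)
for l in ["tray_hook","tray_front","tray","rail_top"]: det("tip_of",l,c,P)
cv2.imwrite("pics/s6.png",cv2.resize(im[170:270,270:420,::-1],None,fx=5,fy=5))
E
```

```text
clock: 15.78
eef_pos: [0.3788, -0.2246, 0.2049]
tool_rot: [0.716, 0.698, -0.0, -0.0]
ft_force: [-0.5, -0.4, -2.9]
grip_width: 0.0078
grasp_force: 58.8
clock: 16.12
eef_pos: [0.3778, -0.2245, 0.1896]
tool_rot: [0.716, 0.698, -0.0, -0.001]
ft_force: [-0.9, 0.9, -2.2]
grip_width: 0.0081
grasp_force: 58.6
[ 0.37783457 -0.22446013  0.1896186 ] [ 7.16383153e-01  6.97706124e-01 -3.18312984e-04 -1.11404779e-03] [ 0.02122841  0.15079902 -0.05533595]
tip_of tray_hook scene 0.76 [ 0.493 -0.23   0.195] [334. 209.]
tip_of tray_front scene 0.87 [ 0.378 -0.227  0.156] [356. 232.]
tip_of tray scene 0.96 [ 0.432 -0.226  0.096] [344. 231.]
tip_of rail_top scene 0.81 [ 0.498 -0.23   0.17 ] [333. 212.]
tip_of rail_top scene 0.79 [ 0.41  -0.711  0.121] [421. 158.]
```

View pics/s6.png

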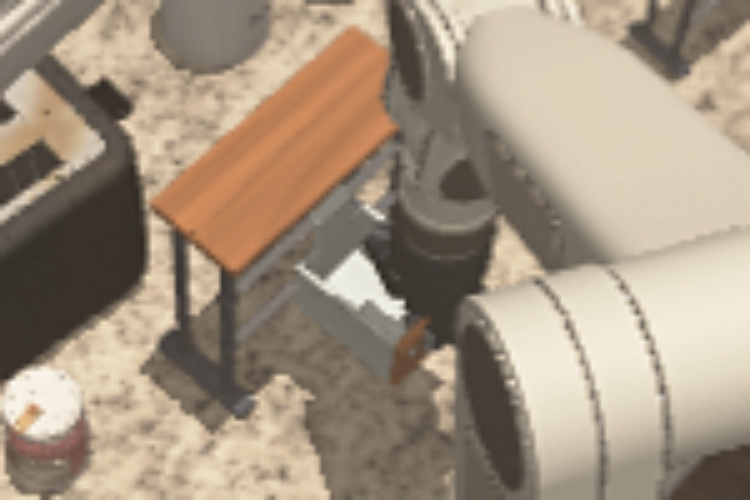

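The tray is under the shelf with its hook just above the rail (crop px (350,230)), centred between the posts. Nudge +1.5 mm and lower in small steps, watching the force.

```bash
python3 -m jog '[0.002,0,0,0,0,0, 0.002,0,-0.004,0,0,0, 0.002,0,-0.008,0,0,0, 0.002,0,-0.012,0,0,0, 0.002,0,-0.012,0,0,0]'
python3 -m jog '[0,0,-0.004,0,0,0, 0,0,-0.008,0,0,0, 0,0,-0.012,0,0,0, 0,0,-0.014,0,0,0, 0,0,-0.014,0,0,0]'
```

```text
clock: 16.78
eef_pos: [0.3799, -0.2245, 0.1802]
tool_rot: [0.716, 0.698, -0.0, -0.001]
ft_force: [-0.4, 0.2, -2.9]
grip_width: 0.008
grasp_force: 58.6
clock: 17.2
eef_pos: [0.3801, -0.2246, 0.1694]
tool_rot: [0.716, 0.698, -0.0, -0.001]
ft_force: [-0.2, -0.2, -3.0]
grip_width: 0.0084
grasp_force: 58.7
```

```bash
python3 -m jog '[0,0,-0.001,0,0,0, 0,0,-0.002,0,0,0, 0,0,-0.0025,0,0,0, 0,0,-0.0025,0,0,0]'
python3 -m jog '[0,0,-0.001,0,0,0, 0,0,-0.002,0,0,0, 0,0,-0.0025,0,0,0, 0,0,-0.0025,0,0,0]'
python3 -c "from h import *;print(bot.get_obs()['ft_torque'])"
```

```text
clock: 17.53
eef_pos: [0.3804, -0.2248, 0.1679]
tool_rot: [0.716, 0.698, 0.0, 0.0]
ft_force: [-0.2, -0.4, -2.7]
grip_width: 0.0084
grasp_force: 58.7
clock: 17.87
eef_pos: [0.3808, -0.225, 0.1662]
tool_rot: [0.716, 0.698, 0.0, 0.0]
ft_force: [0.4, 0.5, 0.6]
grip_width: 0.0082
grasp_force: 59.1
[-0.00362588 -0.05344505  0.00485405]
```

```bash
python3 -m jog '[0,0,-0.0012,0,-0.004,0, 0,0,-0.0025,0,-0.0087,0, 0,0,-0.0037,0,-0.013,0, 0,0,-0.005,0,-0.0175,0, 0,0,-0.005,0,-0.0175,0]'
python3 -m jog '[0,0,-0.0012,0,-0.004,0, 0,0,-0.0025,0,-0.0087,0, 0,0,-0.0025,0,-0.0087,0,0,0,-0.0025,0,-0.0087,0]'
python3 -c "from h import *;print(bot.get_obs()['ft_torque'])"
```

```text
clock: 18.28
eef_pos: [0.3806, -0.225, 0.1621]
tool_rot: [0.716, 0.698, 0.013, 0.013]
ft_force: [1.1, 0.8, 0.5]
grip_width: 0.0083
grasp_force: 59.2
clock: 18.62
eef_pos: [0.3798, -0.2248, 0.1599]
tool_rot: [0.716, 0.697, 0.018, 0.018]
ft_force: [-4.5, 0.0, 3.4]
grip_width: 0.0083
grasp_force: 59.5
[ 0.04297097  0.2917268  -0.09755184]
```

```bash
python3 -m jog '[-0.0015,0,0,0,0,0,-0.0015,0,0,0,0,0,-0.0015,0,0,0,0,0]'
python3 - <<'E'
from h import *
print(bot.get_obs()['ft_torque'])
for c in ["top","scene"]:
    bot.camera(c)
    for l in ["tray_hook","tray","tray_front"]: det("tip_of",l,c)
E
```

```text
clock: 18.87
eef_pos: [0.3796, -0.2249, 0.16]
tool_rot: [0.716, 0.698, 0.019, 0.019]
ft_force: [-0.2, 1.2, 1.9]
grip_width: 0.008
grasp_force: 59.3
[-0.01587441 -0.17101093 -0.01427538]
tip_of tray_hook top 0.7 [ 0.494 -0.228  0.172] [353. 230.]
tip_of tray top 0.54 [ 0.435 -0.228  0.067] [351. 254.]
tip_of tray_hook scene 0.65 [ 0.5   -0.231  0.17 ] [333. 211.]
tip_of tray scene 0.81 [ 0.439 -0.228  0.072] [343. 233.]
tip_of tray scene 0.49 [ 0.57   0.01  -0.003] [280. 261.]
tip_of tray_front scene 0.58 [ 0.38  -0.227  0.128] [355. 235.]
tip_of tray_front scene 0.45 [ 0.438 -0.228  0.071] [343. 233.]
```

Seated: hook at z ≈ 0.170, tray 3° front-low, and the forces show the rail and bar bearing the load. Release in steps.

```bash
python3 -m jog '[0,0,0,0,0,0,0,0,0,0,0,0,0,0,0,0,0,0,0,0,0,0,0,0]' -0.7
python3 -m jog '[0,0,0,0,0,0,0,0,0,0,0,0,0,0,0,0,0,0,0,0,0,0,0,0,0,0,0,0,0,0]' 0.1
python3 - <<'E'
from h import *
for c in ["wrist","scene"]:
    P=cal(c)[2];im,_=bot.camera(c);cv2.imwrite(f"pics/{c}7.png",im[...,::-1])
    for l in ["tray_hook","tray","tray_front"]: det("tip_of",l,c,P)
E
```

```text
clock: 19.6
eef_pos: [0.3789, -0.2246, 0.1596]
tool_rot: [0.716, 0.698, 0.019, 0.018]
ft_force: [-0.6, 0.7, 0.9]
grip_width: 0.0126
grasp_force: 0.0
clock: 20.02
eef_pos: [0.3793, -0.2248, 0.1599]
tool_rot: [0.716, 0.698, 0.019, 0.018]
ft_force: [-0.1, -0.7, 0.7]
grip_width: 0.0471
grasp_force: 0.0
tip_of tray wrist 0.79 [ 0.436 -0.228  0.064] [424. 284.]
tip_of tray_front wrist 0.77 [ 0.38  -0.226  0.117] [311. 347.]
tip_of tray_hook scene 0.59 [ 0.493 -0.234  0.172] [334. 211.]
tip_of tray scene 0.66 [ 0.439 -0.228  0.067] [343. 234.]
tip_of tray_front scene 0.8 [ 0.378 -0.229  0.117] [355. 236.]
```

View pics/wrist7.png

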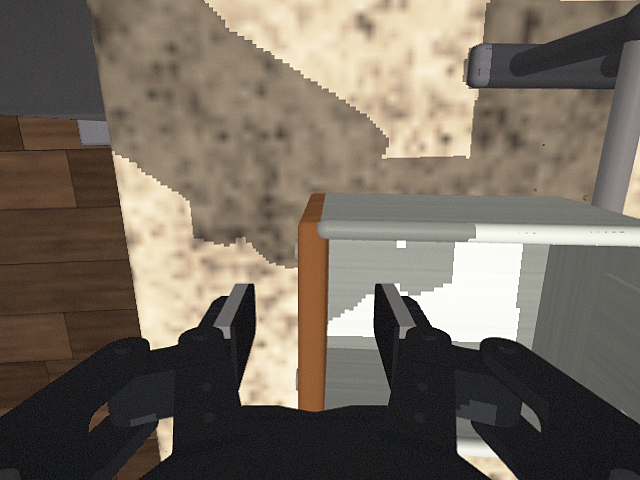

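The tray hangs by itself with the board (px 313,300) clear of both fingers. Retreat upward and back, then check.

```bash
python3 -m jog '[0,0,0.015,0,0,0, 0,0,0.035,0,0,0, 0,0,0.065,0,0,0, 0,0,0.1,0,0,0, 0,0,0.135,0,0,0, -0.01,0.03,0.16,0,0,0, -0.01,0.07,0.17,0,0,0, -0.01,0.12,0.17,0,0,0, -0.01,0.17,0.17,0,0,0, -0.01,0.22,0.17,0,0,0]'
python3 -m jog '[0,0.03,0,0,0,0,0,0.05,0,0,0,0,0,0.05,0,0,0,0,0,0.05,0,0,0,0,0,0.05,0,0,0,0,0,0.05,0,0,0,0,0,0.05,0,0,0,0]'
python3 - <<'E'
from h import *
for c in ["top","scene"]:
    P=cal(c)[2];im,_=bot.camera(c);cv2.imwrite(f"pics/{c}8.png",cv2.resize(im[170:270,270:420,::-1],None,fx=5,fy=5))
    for l in ["tray_hook","tray","tray_front","jam"]: det("tip_of",l,c,P)
E
```

```text
clock: 21.25
eef_pos: [0.3709, -0.0475, 0.2964]
tool_rot: [0.717, 0.697, 0.019, 0.019]
ft_force: [0.4, 0.4, -0.7]
grip_width: 0.0471
grasp_force: 0.0
clock: 21.83
eef_pos: [0.3713, -0.0097, 0.2958]
tool_rot: [0.717, 0.697, 0.019, 0.018]
ft_force: [-0.1, 0.0, 0.1]
grip_width: 0.0473
grasp_force: 0.0
tip_of tray_hook top 0.78 [ 0.491 -0.226  0.171] [352. 231.]
tip_of tray top 0.71 [ 0.431 -0.227  0.062] [350. 255.]
tip_of tray top 0.18 [ 0.493 -0.225  0.172] [352. 230.]
tip_of tray_front top 0.73 [ 0.378 -0.227  0.117] [352. 269.]
tip_of jam top 0.89 [ 0.568  0.013 -0.004] [279. 220.]
tip_of tray_hook scene 0.35 [ 0.519  0.484 -0.003] [202. 354.]
tip_of tray scene 0.45 [ 0.44  -0.227  0.063] [342. 234.]
tip_of tray_front scene 0.44 [ 0.379 -0.229  0.117] [355. 236.]
tip_of jam scene 0.68 [ 0.567  0.011 -0.001] [280. 261.]
```

View pics/scene8.png

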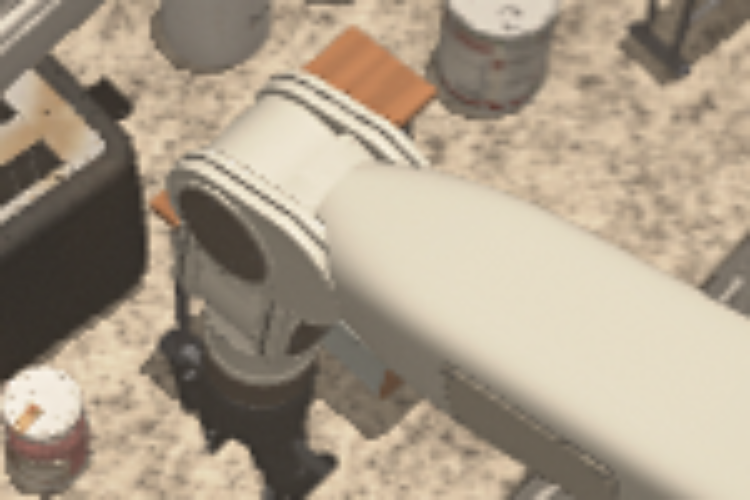

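```bash
python3 -c "
from workcell import bot;print(bot.job_done())"
```

```text
the job is handed in; nothing more can be done
None
```

The tray hangs by its hook on the larger rack's rail, hook about 5 mm in front of the rail centre and front roughly 6° low. I inferred contact with the lower bar from forces and geometry, not sight. The jar measured unmoved, the tins were not rechecked, and I handed the job in at about 22 s with the gripper clear.

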